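# Push the collet rack through the spring gate

### The job

With one finger against the inner side of the yellow arm, swing the spring gate aside and hold it open while another finger pushes the blue collet rack along the chute, past the gate, until the rack sits fully home against the black end stop; then let the gate spring shut behind it. Only push: do not lift or tip the rack, do not let the gate and the rack press on each other, and leave the oil bottle, the wrench and the steel arbor alone.

Things in the scene. Friction and masses are not known exactly. Their poses are not given: they have to be found in the camera images.
- chute: Fixed metal chute, open on top. Origin: on its centre line, under the shut gate's red blade, at bench height. +x: the travel, towards the end stop; +y: towards the gate's arm; z up. Floor 12 mm above the bench, x = -210 to 135 mm. Low side walls, inner faces at y = -37 and 37 mm, base edges at y = -47 and 47 mm, tops 24 mm above the bench: fingertips kept above that pass freely over them.
- end_stop (a point): Centre of the face of the black end stop, at chute x = 120 mm, 25 mm above the bench; the stop is 60 mm high. Beyond it, at chute x = 150, y = 60 mm, stands the gate's hinge post, 78 mm high.
- hinge_axis (a point): Moving gate: straight yellow arm, 6 mm thick, 28 to 68 mm above the bench, with a low red stop blade. This point: on the vertical hinge axis at bench height (chute x = 150, y = 60 mm); shut, its axes are the chute's. Shut, the arm runs outside the chute, parallel to it, from the hinge back to chute x = -160 mm, its inner face at chute y = 52 mm. The rack cannot push the gate open.
- gate (a joint): Swing of the gate in rad: 0 shut; grows as the arm is pushed outwards (chute +y); stop at 0.6. From 0.15 upwards the blade is clear of the rack's path. A damped spring shuts it: moment 0.3 N m at 0, 0.42 at 0.2, 0.54 at 0.4 (about 1.5 N at the arm's free end, 3 N half-way along).
- gate_end (a point): Free end of the yellow arm, on its inner face, half-way up (48 mm above the bench), 310 mm from the hinge axis.
- blade_tip (a point): Inner edge of the red blade, half-way up. The blade is a low flat bar, 10 mm along the travel, 27 to 36 mm above the bench: a finger with its tip above 38 mm slides along the arm's inner face over it, a lower one is caught by it. Shut, it reaches from the arm over the wall into the chute to y = 20 mm at chute x = 0 and blocks the rack. Opening to 0.15 draws it 8 mm back (chute -x) and clear.
- rack: Loose blue block, 80 mm along its x (the travel), 70 mm wide, 60 mm high, with five brass collets of mixed sizes standing up to 14 mm out of its black top; 0.35 to 0.7 kg. Origin: centre of its underside, on the chute floor. Axes as the chute's; 2 mm play each side. It starts before the gate, its front face 25 to 85 mm short of chute x = 0. Fully home its origin is at chute x = 80 mm, its rear face 40 mm past the shut blade.
- rack_rear (a point): Centre of the rack's flat rear face (40 mm behind its origin, 42 mm above the bench); the face is 70 mm wide and runs from 12 to 72 mm above the bench.
- oil_bottle: Green closed bottle with a red cap, 52 mm in diameter, 130 mm high, standing beyond the end stop. Origin: centre of its underside. Leave alone.
- wrench: Steel wrench, under 200 mm long and under 20 mm high, lying on the bench beside the chute, on the side away from the gate's arm. Leave alone.
- arbor: Small steel arbor, 44 mm in diameter at the foot and 50 mm high, standing beside the hinge post, on the arm's outer side, clear of its swing. Origin: centre of its underside. Leave alone.

How it is judged:
On the way, in this order (a step that is already met when the one before it is completed fails the run):
1. a finger holds the gate open while the rack is still before it (value of joint gate above 0.13 rad and contact force between the fingers and gate above 0.2 N and x of rack in the frame of chute below -0.035 m), for 0.1 s.
2. the rack is being pushed through the gateway by a finger while a finger holds the gate open (value of joint gate above 0.12 rad and contact force between the fingers and gate above 0.2 N and contact force between the fingers and rack above 0.1 N and x of rack in the frame of chute between -0.02 and 0.035 m), for 0.05 s.
At the end, for the whole second after the job is handed in: The rack lies flat on the chute floor within 7 mm of the end stop, upright and at rest, the gate has sprung shut behind it (below 0.04 rad), and the bystanders are within 20 mm of where they stood (x of rack in the frame of chute above 0.073 m and z of rack in the frame of chute below 0.017 m and angle between rack's own z axis and vertical below 0.06 rad and value of joint gate below 0.04 rad and linear speed of rack below 0.01 m/s and distance of each of oil_bottle, wrench, arbor from where it was at the start of the episode below 0.02 m); the robot touches nothing.
It fails at once if the gate and the rack press on each other with more than 2 N (contact force between gate and rack above 2 N).
It fails at once if the rack is lifted or tipped (z of rack in the frame of chute above 0.022 m or angle between rack's own z axis and vertical above 0.2 rad).
It fails at once if a bystander is disturbed (distance of any of oil_bottle, wrench, arbor from where it was at the start of the episode above 0.025 m).
It also fails if it takes over 42 s, if anything falls off the work surface, if the arm or the gripper's body presses on something with over 40 N, if the wrist force passes 120 N, or if a joint passes its speed limit or range.

### The arm

A 7-joint arm with a two-finger parallel gripper is mounted at the origin on the work surface. World frame = base frame: x ahead of the robot, y to its left, z up, the work surface at z = 0. Lengths are in m, angles in rad, forces in N, time in s.
With the tool pointing down it reaches from about 0.4 to 0.85 m from the base axis. Payload 4.5 kg.
Tool frame: the origin (TCP) lies between the finger pads; the fingertips stand 8 mm ahead of it and the grasp point (between the pads) lies 11 mm behind it; z points along the fingers, y is the direction in which the jaws open and shut (so a half turn about z gives the same grasp; the last joint's range is limited). The gripper opens to 85 mm and grips with 20 to 120 N. Pads are 22 mm wide; open, the fingers measure 114 mm over their backs; the gripper's body (76 mm by 85 mm) begins 54 mm behind the grasp point. The pads swing forward as they close: fully open they stand 13 mm farther back than shut.
Start: joints at [1.34, 0.689, -0.195, 1.565, 0.157, 0.902, -0.215], TCP at [0.164, -0.603, 0.239] pointing down, gripper open.
Joint ranges: [-3.01, 3.01], [-0.46, 2.08], [-1.47, 1.51], [0.13, 2.56], [-1, 4.14], [0.04, 2.09], [-2.66, 2.66]. Speed limits (rad/s): [2.57, 2.57, 3.14, 3.14, 3.14, 3.14, 3.14].

### API

Orientations are given as a rotation vector (axis times angle).
In Python, from station import bot gives the robot as it stands. The module is installed in compiled form; this text tells all that it offers.
- The arm moves only by the tool arm_command, never from a script. Its argument "steps" is a list of rows, each a list of 7 numbers: the shift along the tool's x, y, z in m, then the turn, a rotation vector about the tool's x, y, z in rad, then the closure in counts, from 0 (fully open) to 255 (shut). In form: [[dx, dy, dz, wx, wy, wz, claw], ...]. A call has 1 to 5 rows; each row shifts and turns the commanded pose from where the row before left it, along the tool's axes as they then stand; what a row does not reach is not made up. A row lasts 1/10 s, in which the tool goes at most 50 mm and 8.59 degrees, less where a joint would pass 70% of its speed; a pose out of reach is approached as far as the arm can. A call is refused whole if a number of a shift passes 0.05 or a number of a turn 0.15, either way. A call with a gripper value outside its range is refused whole. The fingers move at their own pace and stop on an object; the grip force is fixed at half the most. Time passes only in rows, so rows that do not move let the fingers close. It gives the time, the measured TCP pose, the force and the opening at its end, in the units of the state.
- bot.read_state(): the state, without advancing time (a new reading comes with each control period).
- bot.snapshot(name): name is "scene" or "top"; returns the picture (384x512x3 uint8, red, green, blue); there is no depth.
- bot.get_calibration(name): a dict with "intrinsics" (3x3 intrinsics, pixels), "xyz" and "attitude" of the camera in the world. Camera axes: x right, y up, looking along -z (the intrinsics and any distortion apply to the point x, -y, -z); pixel columns grow to the right and rows downward; lengths in m; the calibration is good to about 2 mm. A picture is of the moment at which its call begins. get_calibration takes no time and is no camera call.
- bot.close_job(): hands the job in, once; it reports no verdict.
The state is a dict: "t": time; "q": joint angles; "joint_velocities": joint speeds; "tau": joint torques, N m; "tool_pos": TCP position; "eef_rot": TCP orientation; "contact_force": force on the tool from outside, world axes, zero at the start; "torque": the same for the moment, N m; "opening": finger opening in m.
Only numpy, scipy, OpenCV 4.12 (cv2) and the standard library are available. Lean on these libraries where they do the work, as an engineer would, in place of code of your own. Each camera call takes 0.05 s, during which the arm holds its last target.

## Working session

There is one attempt and no reset: what is moved stays moved. The work goes in short steps, Python scripts to look and compute and a tool call to move; the robot and the scene stay as the last step left them, time stands still between calls to the robot, and variables do not carry over. Pictures are saved under pics/ and viewed, and the job is handed in when it is done.

Besides the shell and the picture viewer there is one more tool, called after "Call:" by a JSON object that holds its "method" and its "body", one argument or row to a line. arm_command: Moves the arm, as the interface text tells. Its arguments: {"type":"object","properties":{"steps":{"type":"array","items":{"type":"array","items":{"type":"number"}}}},"required":["steps"]}

```bash
ls; mkdir -p pics; python3 - <<'E'
from station import bot
import cv2, numpy as np
s=bot.read_state(); print(s)
for n in ("scene","top"):
    im=bot.snapshot(n); cv2.imwrite(f"pics/{n}0.png",im[:,:,::-1]); c=bot.get_calibration(n); print(n,c)
E
```

```text
pics
{'t': 0.0, 'q': array([ 1.33980205,  0.68997279, -0.19449986,  1.56639856,  0.15730262,
        0.90246999, -0.21508274]), 'joint_velocities': array([ 3.79351335e-06, -9.62081296e-04, -3.43448446e-04, -6.84521310e-04,
       -2.58629442e-04, -1.37009424e-03, -3.69479863e-04]), 'tau': array([-2.72041598e-04, -5.39601266e+01, -1.26661554e+00, -1.58543408e+01,
        9.07165959e-03,  9.27889952e-03,  5.61741118e-06]), 'tool_pos': array([ 0.16334244, -0.60260207,  0.23847612]), 'eef_rot': array([-3.11227726e+00, -4.14638192e-01,  6.10163159e-04]), 'contact_force': array([-0.77780993, -0.99107259, -0.29005465]), 'torque': array([-0.04698514,  0.04813574, -0.04531885]), 'opening': 0.08536660943444531}
scene {'intrinsics': array([[435.39375723,   0.        , 259.63496806],
       [  0.        , 435.39375723, 191.25822142],
       [  0.        ,   0.        ,   1.        ]]), 'xyz': array([ 1.15413518, -0.14014429,  0.50582612]), 'attitude': array([0.82596377, 0.58135516, 1.14853532])}
top {'intrinsics': array([[407.30240972,   0.        , 252.91013228],
       [  0.        , 407.30240972, 191.72732514],
       [  0.        ,   0.        ,   1.        ]]), 'xyz': array([0.50668821, 0.0773447 , 0.79711942]), 'attitude': array([ 0.07411354, -0.11186667, -1.54622803])}
```

View pics/scene0.png

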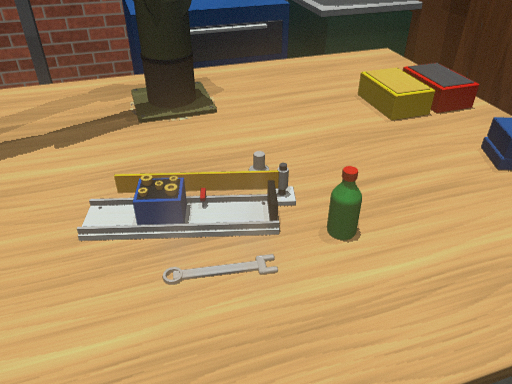

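View pics/top0.png

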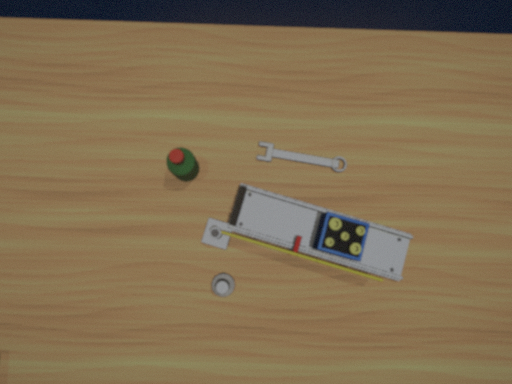

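```bash
python3 - <<'E'
import cv2
im=cv2.imread("pics/top0.png")[170:300,190:420]; cv2.imwrite("pics/topz.png",cv2.resize(im,None,fx=3.4,fy=3.4,interpolation=cv2.INTER_CUBIC))
im=cv2.imread("pics/scene0.png")[140:250,70:300]; cv2.imwrite("pics/scenez.png",cv2.resize(im,None,fx=3.4,fy=3.4,interpolation=cv2.INTER_CUBIC))
E
```

```text
(no output)
```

View pics/topz.png

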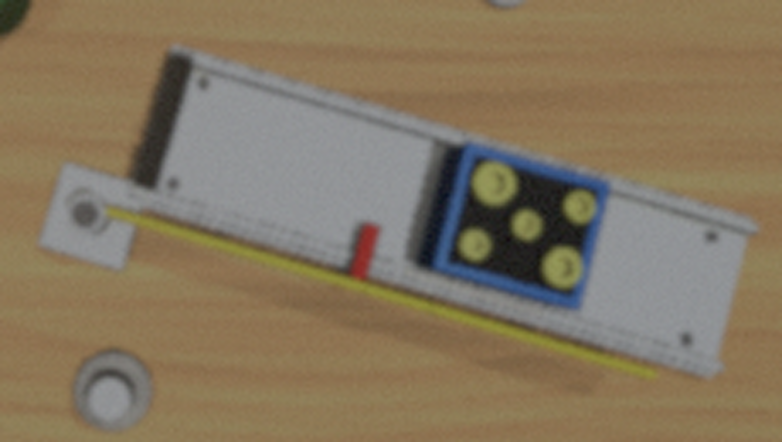

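View pics/scenez.png

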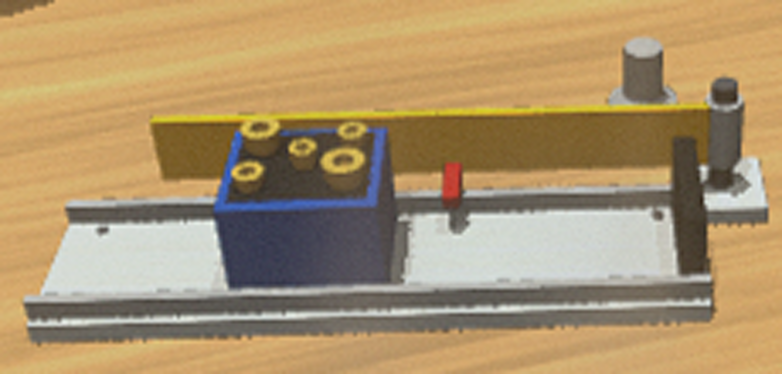

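```bash
cat > h.py <<'E'
import numpy as np
from scipy.spatial.transform import Rotation as R
from scipy.optimize import least_squares
from station import bot
CAL={n:bot.get_calibration(n) for n in("top","scene")}
def proj(n,P):
    c=CAL[n]; p=R.from_rotvec(c["attitude"]).inv().apply(np.atleast_2d(P)-c["xyz"])
    u=np.c_[p[:,0]/-p[:,2],p[:,1]/p[:,2]]
    K=c["intrinsics"]; return np.c_[K[0,0]*u[:,0]+K[0,2],K[1,1]*u[:,1]+K[1,2]]
def w(T,P):
    P=np.atleast_2d(P).astype(float)/1000; c,s=np.cos(T[2]),np.sin(T[2])
    return np.c_[T[0]+c*P[:,0]-s*P[:,1],T[1]+s*P[:,0]+c*P[:,1],P[:,2]]
E
cat > fit.py <<'E'
from h import *
Z=lambda u,v:(u/3.4+190,v/3.4+170); S=lambda u,v:(u/3.4+70,v/3.4+140)
F=[("top",(-160,55,68),Z(655,375)),("top",(0,20,36),Z(366,224)),("top",(150,60,78),Z(85,212)),
("scene",(-160,52,68),S(152,121)),("scene",(-160,52,28),S(163,179)),("scene",(150,60,78),S(725,82)),("scene",(0,20,36),S(453,163)),("scene",(0,20,27),S(453,206)),
("top",(120,-37,60),Z(190,62)),("top",(120,35,60),Z(157,186))]
Rk=[("top",(40,-35,72),Z(465,145)),("top",(-40,-35,72),Z(607,183)),("top",(-40,35,72),Z(581,307)),("top",(40,35,72),Z(435,267)),
("scene",(40,-35,72),S(377,202)),("scene",(-40,-35,72),S(217,210)),("scene",(-40,35,72),S(238,133)),("scene",(40,35,72),S(388,129)),("scene",(40,-35,12),S(388,284)),("scene",(-40,-35,12),S(232,284))]
def res(p,full=False):
    r=[]
    for n,P,px in F: r.append(proj(n,w(p,P))[0]-px)
    for n,P,px in Rk: r.append(proj(n,w(p,np.array(P)+[p[3]*1000,p[4]*1000,0]))[0]-px)
    return np.array(r) if full else np.ravel(r)
s=least_squares(res,[0.45,0.05,1.4,-0.1,0],loss="soft_l1")
print(s.x,np.degrees(s.x[2])); print(np.round(res(s.x,True),1).tolist())
T=s.x
for nme,P in dict(hinge=(150,60,0),gate_end=(-160,52,48),rear=(1000*T[3]-40,0,42),stop=(120,0,25)).items(): print(nme,w(T,P))
E
python3 fit.py
```

```text
[ 5.36538322e-01 -3.35578721e-02  1.30818036e+00 -7.15117771e-02
  4.41036109e-05] 74.95321347547141
[[0.7, -0.3], [1.7, -0.1], [-0.6, 1.0], [-0.5, -1.1], [0.2, -0.2], [0.5, -1.1], [-0.0, 8.5], [0.3, -0.2], [0.4, -1.3], [-1.1, 0.2], [0.4, -1.8], [1.6, -0.4], [-0.4, 1.2], [-0.9, 0.2], [0.5, -0.3], [-1.2, -1.2], [-0.6, -2.0], [0.5, -2.1], [0.6, 3.1], [-0.0, 4.7]]
hinge [[0.51753663 0.12687571 0.        ]]
gate_end [[ 0.44478395 -0.17457254  0.048     ]]
rear [[ 0.507589   -0.14124637  0.042     ]]
stop [[0.56769125 0.08232783 0.025     ]]
```

```bash
sed -i 's/("scene",(0,20,36),S(453,163)),//; s/,("scene",(40,-35,12).*$/]/' fit.py; python3 fit.py; cat >> h.py <<'E'
T=np.array(TT) if (TT:=None) else None
E
python3 - <<'E'
from h import *
s=bot.read_state(); M=R.from_rotvec(s["eef_rot"]).as_matrix(); print(M.round(3),s["t"])
def ray(n,px,z):
    c=CAL[n];K=c["intrinsics"];d=np.array([(px[0]-K[0,2])/K[0,0],-(px[1]-K[1,2])/K[1,1],-1]);d=R.from_rotvec(c["attitude"]).apply(d)
    return c["xyz"]+d*(z-c["xyz"][2])/d[2]
print("bottle cap top",ray("top",(177,157),.13), ray("scene",(349,170),.13))
print("arbor",ray("top",(222,287),.05))
E
```

```text
[ 5.36784703e-01 -3.36173637e-02  1.30877654e+00 -7.13095184e-02
 -5.11835732e-04] 74.98737185577477
[[0.8, -0.4], [1.7, -0.3], [-0.6, 1.0], [-0.6, -1.0], [0.2, -0.1], [0.5, -1.0], [0.3, -0.1], [0.4, -1.4], [-1.1, 0.1], [0.4, -2.3], [1.6, -0.9], [-0.4, 0.7], [-0.9, -0.3], [0.6, -0.0], [-1.1, -0.9], [-0.5, -1.7], [0.5, -1.8]]
hinge [[0.51768737 0.12680487 0.        ]]
gate_end [[ 0.44511442 -0.1746867   0.048     ]]
rear [[ 0.50795198 -0.14112775  0.042     ]]
stop [[0.56786853 0.08228689 0.025     ]]
[[ 0.965  0.262 -0.001]
 [ 0.262 -0.965  0.002]
 [-0.    -0.002 -1.   ]] 0.1
bottle cap top [0.64146986 0.18923133 0.13      ] [0.64660725 0.18611976 0.13      ]
arbor [0.42260089 0.11209925 0.05      ]
```

```bash
sed -i '$d' h.py; cat >> h.py <<'E'
T=np.array([0.53678,-0.03362,1.30878])
def st():
    s=bot.read_state(); M=R.from_rotvec(s["eef_rot"]).as_matrix()
    d=s["tool_pos"][:2]-T[:2]; c,n=np.cos(T[2]),np.sin(T[2])
    f=s["contact_force"]
    print("t %.2f chute mm x %.1f y %.1f z %.1f | tooly in chute deg %.2f tilt %.2f | F chute %.1f %.1f %.1f | open %.4f"%(s["t"],1e3*(c*d[0]+n*d[1]),1e3*(-n*d[0]+c*d[1]),1e3*s["tool_pos"][2],np.degrees(np.arctan2(M[1,1],M[0,1])-T[2]),np.degrees(np.arccos(-M[2,2])),c*f[0]+n*f[1],-n*f[0]+c*f[1],f[2],s["opening"]))
    return s,M
if __name__=="__main__":
    s,M=st(); print(s["q"].round(2))
E
python3 h.py
```

```text
t 0.10 chute mm x -646.3 y 213.3 z 238.5 | tooly in chute deg -149.81 tilt 0.10 | F chute 0.5 -0.2 0.6 | open 0.0855
[ 1.34  0.69 -0.19  1.57  0.16  0.9  -0.22]
```

Call:
{"method": "arm_command", "body": {
  "steps": [
    [0,0,0,0,0,-0.15,0],
    [0,0,0,0,0,-0.15,0],
    [0,0,0,0,0,-0.15,0],
    [0,0,0,0,0,-0.15,0],
    [0,0,0,0,0,-0.15,0]
  ]
}}

```text
t: 0.6
tool_pos: [0.1634, -0.6029, 0.2389]
eef_rot: [-2.74, -1.535, -0.0]
contact_force: [0.2, -0.3, -0.2]
opening: 0.0853
```

Call:
{"method": "arm_command", "body": {
  "steps": [
    [0,0,0,0,0,-0.15,0],
    [0,0,0,0,0,-0.14,0],
    [0,0,0,0,0,0,0]
  ]
}}

```text
t: 0.9
tool_pos: [0.1632, -0.6029, 0.2387]
eef_rot: [-2.495, -1.907, -0.001]
contact_force: [-0.9, 0.2, -0.2]
opening: 0.0853
```

```bash
python3 h.py
```

```text
t 0.90 chute mm x -646.6 y 213.3 z 238.7 | tooly in chute deg -90.22 tilt 0.08 | F chute -0.1 0.9 -0.2 | open 0.0853
[ 1.5   0.72 -0.49  1.56  0.39  0.96  0.62]
```

Call:
{"method": "arm_command", "body": {
  "steps": [
    [0.043,0.0184,0,0,0,0,0],
    [0.043,0.0184,0,0,0,0,0],
    [0.043,0.0184,0,0,0,0,0],
    [0.043,0.0184,0,0,0,0,0],
    [0.043,0.0184,0,0,0,0,0]
  ]
}}

```text
t: 1.4
tool_pos: [0.3097, -0.4184, 0.2393]
eef_rot: [2.5, 1.902, 0.0]
contact_force: [0.4, -0.0, -0.7]
opening: 0.0853
```

Call:
{"method": "arm_command", "body": {
  "steps": [
    [0.043,0.0184,0,0,0,0,0],
    [0.043,0.0184,0,0,0,0,0],
    [0.043,0.0184,0,0,0,0,0],
    [0.043,0.0184,0,0,0,0,0],
    [0.043,0.0184,0,0,0,0,0]
  ]
}}

```text
t: 1.9
tool_pos: [0.455, -0.2352, 0.2393]
eef_rot: [2.5, 1.902, -0.0]
contact_force: [0.6, -0.6, 0.1]
opening: 0.0854
```

Call:
{"method": "arm_command", "body": {
  "steps": [
    [0.04,0.018,0,0,0,0,0],
    [0.03,0.018,0,0,0,0,0],
    [0,0,0.04,0,0,0,0],
    [0,0,0.04,0,0,0,0],
    [0,0,0,0,0,0,0]
  ]
}}

```text
t: 2.4
tool_pos: [0.5037, -0.1778, 0.1552]
eef_rot: [-2.492, -1.9, 0.011]
contact_force: [-1.4, 0.1, 0.1]
opening: 0.0855
```

```bash
python3 h.py; python3 - <<'E'
from station import bot
import cv2
for n in ("scene","top"):
    cv2.imwrite(f"pics/{n}1.png",bot.snapshot(n)[:,:,::-1])
E
```

```text
t 2.40 chute mm x -147.8 y -5.4 z 155.2 | tooly in chute deg -90.33 tilt 0.58 | F chute -0.3 1.4 0.1 | open 0.0855
[ 0.48  0.72 -0.37  1.9   0.43  0.61 -0.44]
```

View pics/scene1.png

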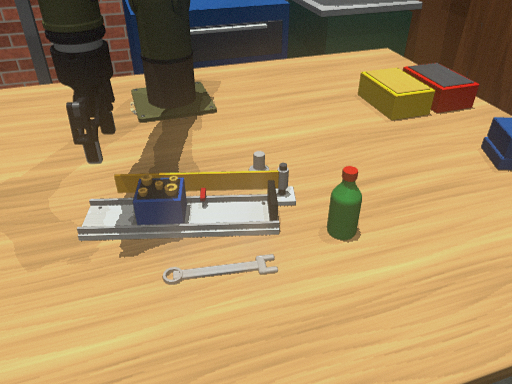

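View pics/top1.png

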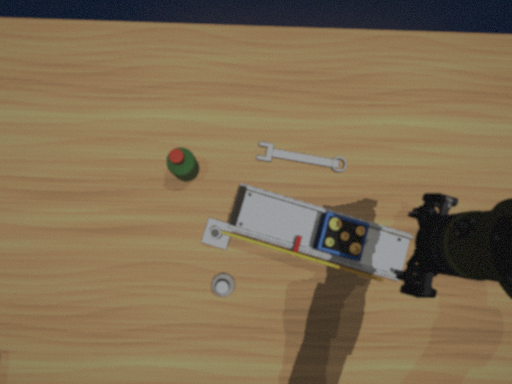

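```bash
python3 - <<'E'
from h import *
import cv2
for n in("scene","top"):
    for z in (147,160):
        print(n,z,proj(n,w(T,[(-148,-62,z),(-148,-48,z),(-148,37,z),(-148,52,z)])).round(0).tolist())
im=cv2.imread("pics/scene1.png")[60:230,40:240]; cv2.imwrite("pics/s1z.png",cv2.resize(im,None,fx=3.4,fy=3.4))
im=cv2.imread("pics/top1.png")[170:310,370:480]; cv2.imwrite("pics/t1z.png",cv2.resize(im,None,fx=4,fy=4))
E
```

```text
scene 147 [[97.0, 172.0], [99.0, 167.0], [111.0, 140.0], [113.0, 136.0]]
scene 160 [[95.0, 165.0], [97.0, 160.0], [109.0, 133.0], [111.0, 129.0]]
top 147 [[410.0, 212.0], [408.0, 220.0], [396.0, 271.0], [394.0, 281.0]]
top 160 [[414.0, 211.0], [412.0, 219.0], [399.0, 272.0], [397.0, 282.0]]
```

View pics/s1z.png

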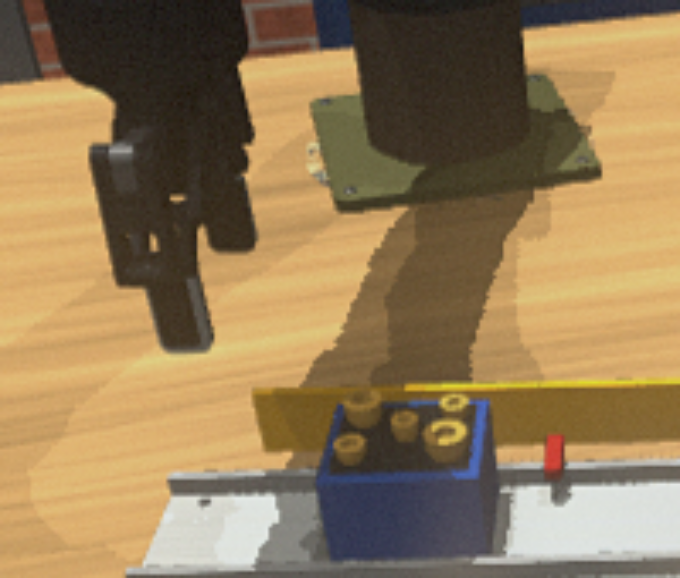

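View pics/t1z.png

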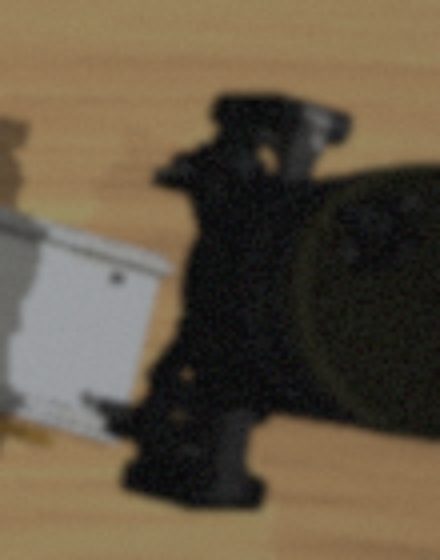

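Call:
{"method": "arm_command", "body": {
  "steps": [
    [0.017,0.006,0,0,0,0,0],
    [0,0,0.04,0,0,0,0],
    [0,0,0.035,0,0,0,0],
    [0,0,0,0,0,0,0],
    [0,0,0,0,0,0,0]
  ]
}}

```text
t: 3.0
tool_pos: [0.5186, -0.1643, 0.0861]
eef_rot: [2.496, 1.905, 0.002]
contact_force: [0.3, -0.7, 0.8]
opening: 0.0855
```

```bash
python3 h.py; python3 - <<'E'
from station import bot
import cv2
for n in ("scene","top"):
    im=bot.snapshot(n)[:,:,::-1]
    cv2.imwrite(f"pics/{n}2.png",im[60:260,50:300].repeat(3,0).repeat(3,1) if n=="scene" else im[170:310,300:480].repeat(4,0).repeat(4,1))
E
```

```text
t 3.00 chute mm x -130.9 y -16.3 z 86.1 | tooly in chute deg -90.30 tilt 0.13 | F chute -0.6 -0.5 0.8 | open 0.0855
[ 0.39  0.83 -0.29  1.93  0.51  0.45 -0.53]
```

View pics/scene2.png

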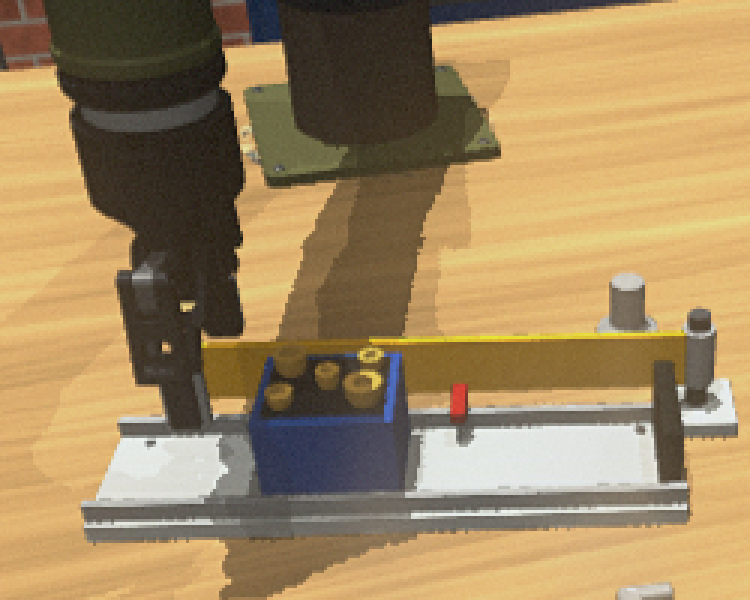

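View pics/top2.png

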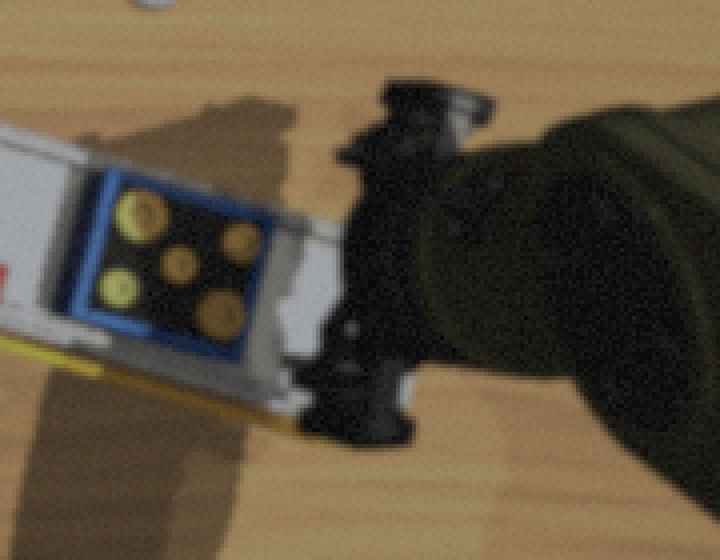

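```bash
python3 - <<'E'
from h import *
for z in (86,91,96): print(z,proj("scene",w(T,[(-142,-73,z),(-120,-73,z),(-120,-59,z)])).round(1).tolist())
for z in (110,120,130,140): print(z,proj("scene",w(T,[(-144,-73,z),(-144,-90,z),(-144,-100,z)])).round(1).tolist())
E
```

```text
86 [[107.2, 208.7], [121.5, 208.3], [123.2, 202.9]]
91 [[106.6, 206.2], [120.9, 205.7], [122.7, 200.4]]
96 [[105.9, 203.6], [120.4, 203.2], [122.1, 197.8]]
110 [[102.8, 196.4], [100.2, 203.1], [98.6, 207.2]]
120 [[101.5, 191.0], [98.8, 197.7], [97.2, 201.8]]
130 [[100.1, 185.6], [97.4, 192.2], [95.8, 196.2]]
140 [[98.8, 180.1], [96.0, 186.7], [94.3, 190.6]]
```

Call:
{"method": "arm_command", "body": {
  "steps": [
    [0,0,0.03,0,0,0,0],
    [0,0,0.018,0,0,0,0],
    [0,0,0,0,0,0,0],
    [0,0,0,0,0,0,0]
  ]
}}

```text
t: 3.5
tool_pos: [0.5186, -0.1641, 0.0378]
eef_rot: [2.495, 1.906, 0.002]
contact_force: [0.7, -0.1, 1.5]
opening: 0.0852
```

```bash
python3 h.py; python3 - <<'E'
from station import bot
import cv2
for n in ("scene",):
    im=bot.snapshot(n)[:,:,::-1]
    cv2.imwrite(f"pics/{n}3.png",im[60:260,50:300].repeat(3,0).repeat(3,1) if n=="scene" else im[170:310,300:480].repeat(4,0).repeat(4,1))
E
```

```text
t 3.50 chute mm x -130.7 y -16.2 z 37.8 | tooly in chute deg -90.26 tilt 0.14 | F chute 0.1 -0.7 1.5 | open 0.0852
[ 0.36  0.91 -0.23  1.94  0.55  0.35 -0.57]
```

View pics/scene3.png

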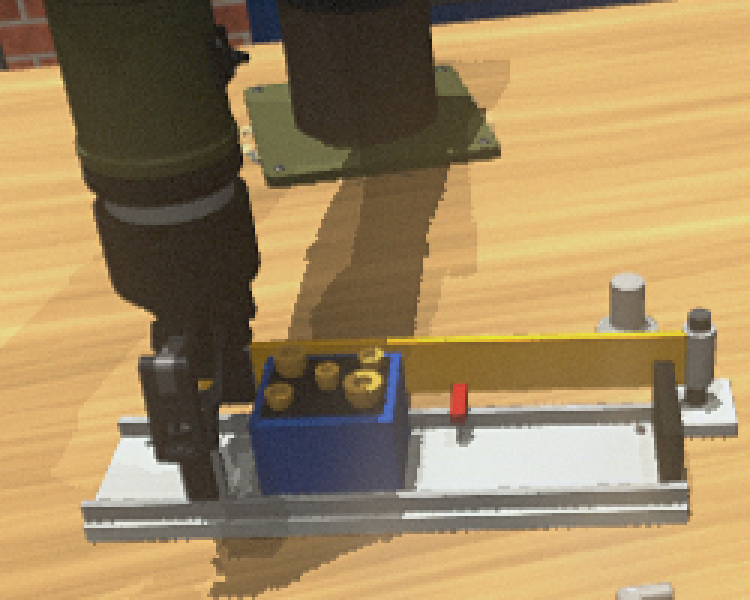

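Call:
{"method": "arm_command", "body": {
  "steps": [
    [0,-0.015,0,0,0,0,0],
    [0,-0.013,0,0,0,0,0],
    [0,-0.013,0,0,0,0,0],
    [0,-0.013,0,0,0,0,0],
    [0,-0.014,0,0,0,0,0]
  ]
}}

```text
t: 4.05
tool_pos: [0.4545, -0.1459, 0.038]
eef_rot: [2.494, 1.904, 0.008]
contact_force: [2.6, -0.0, -0.8]
opening: 0.0856
```

Call:
{"method": "arm_command", "body": {
  "steps": [
    [0,0,0,0,0,0,0],
    [0,0,0,0,0,0,0],
    [0,0,0,0,0,0,0]
  ]
}}

```text
t: 4.35
tool_pos: [0.4538, -0.1466, 0.037]
eef_rot: [2.495, 1.905, 0.003]
contact_force: [1.6, -1.1, 0.9]
opening: 0.0852
```

```bash
python3 h.py; python3 - <<'E'
from station import bot
import cv2
for n in ("scene","top"):
    im=bot.snapshot(n)[:,:,::-1]
    cv2.imwrite(f"pics/{n}4.png",im[60:260,50:300].repeat(3,0).repeat(3,1) if n=="scene" else im[170:310,200:400].repeat(4,0).repeat(4,1))
E
```

```text
t 4.35 chute mm x -130.6 y 50.8 z 37.0 | tooly in chute deg -90.26 tilt 0.19 | F chute -0.6 -1.8 0.9 | open 0.0852
[ 0.28  0.88 -0.1   2.14  0.59  0.14 -0.64]
```

View pics/scene4.png

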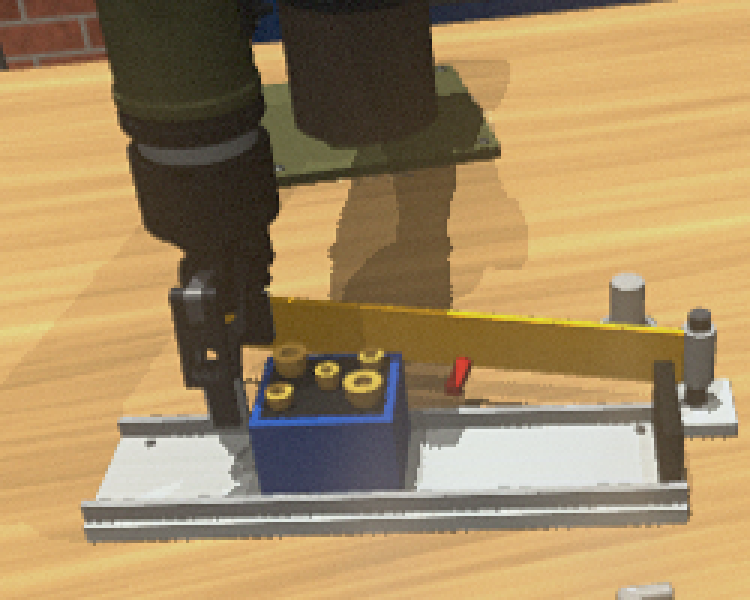

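View pics/top4.png

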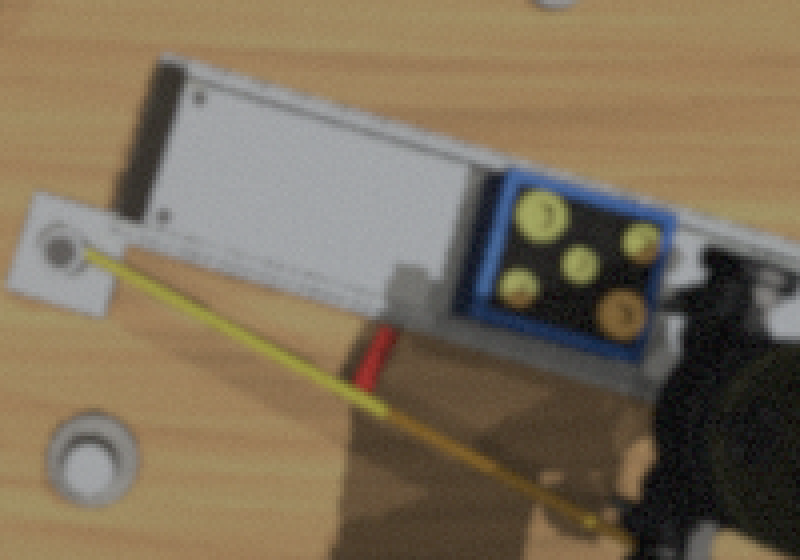

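Call:
{"method": "arm_command", "body": {
  "steps": [
    [0.005,0,0,0,0,0,0],
    [0.005,0,0,0,0,0,0],
    [0.006,0,0,0,0,0,0],
    [0.008,0,0,0,0,0,0],
    [0.008,0,0,0,0,0,0]
  ]
}}

```text
t: 4.95
tool_pos: [0.4592, -0.117, 0.0363]
eef_rot: [2.499, 1.902, -0.007]
contact_force: [-0.4, -6.1, 2.5]
opening: 0.0856
```

Call:
{"method": "arm_command", "body": {
  "steps": [
    [0.008,0,0,0,0,0,0],
    [0.008,0,0,0,0,0,0],
    [0.004,0,0,0,0,0,0]
  ]
}}

```text
t: 5.25
tool_pos: [0.4646, -0.0972, 0.0363]
eef_rot: [2.498, 1.904, -0.006]
contact_force: [-0.9, -7.9, 2.1]
opening: 0.0853
```

```bash
python3 h.py; python3 - <<'E'
from station import bot
import cv2
for n in ("top",):
    im=bot.snapshot(n)[:,:,::-1]
    cv2.imwrite(f"pics/{n}5.png",im[60:260,50:300].repeat(3,0).repeat(3,1) if n=="scene" else im[170:310,200:400].repeat(4,0).repeat(4,1))
E
```

```text
t 5.25 chute mm x -80.1 y 53.3 z 36.3 | tooly in chute deg -90.36 tilt 0.23 | F chute -7.8 -1.1 2.1 | open 0.0853
[ 0.16  0.88 -0.09  2.15  0.55  0.14 -0.71]
```

View pics/top5.png

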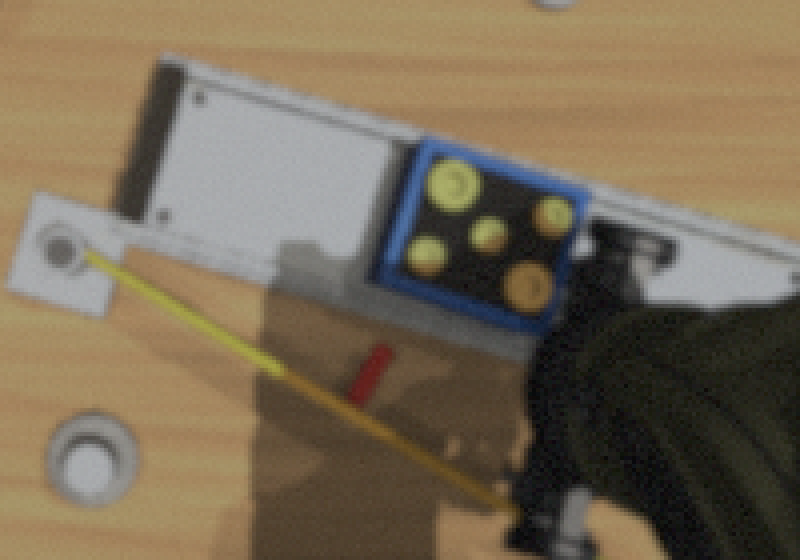

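Call:
{"method": "arm_command", "body": {
  "steps": [
    [0.008,0.001,-0.0005,0,0,0,0],
    [0.008,0.001,-0.0005,0,0,0,0],
    [0.008,0.001,-0.0005,0,0,0,0],
    [0.008,0.001,-0.0005,0,0,0,0],
    [0.008,0.001,0,0,0,0,0]
  ]
}}

```text
t: 5.8
tool_pos: [0.4783, -0.06, 0.0379]
eef_rot: [-2.497, -1.904, 0.011]
contact_force: [-1.5, -5.9, 0.3]
opening: 0.0852
```

```bash
python3 h.py; python3 - <<'E'
from station import bot
import cv2
for n in ("top","scene"):
    im=bot.snapshot(n)[:,:,::-1]
    cv2.imwrite(f"pics/{n}6.png",im[60:260,50:300].repeat(3,0).repeat(3,1) if n=="scene" else im[170:310,200:400].repeat(4,0).repeat(4,1))
E
```

```text
t 5.80 chute mm x -40.7 y 49.7 z 37.9 | tooly in chute deg -90.33 tilt 0.39 | F chute -6.1 -0.1 0.3 | open 0.0852
[ 0.09  0.88 -0.1   2.12  0.51  0.17 -0.75]
```

View pics/top6.png

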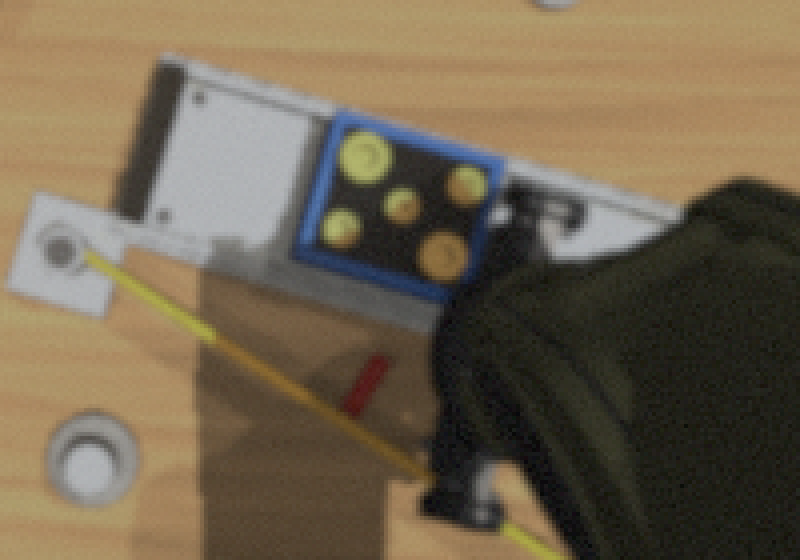

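View pics/scene6.png

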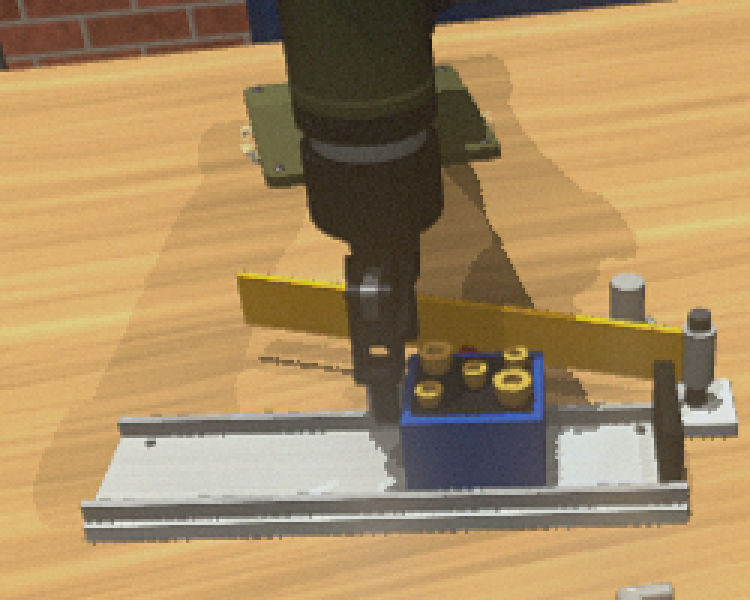

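Call:
{"method": "arm_command", "body": {
  "steps": [
    [0.006,0.001,-0.001,0,0,0,0],
    [0.006,0.001,-0.001,0,0,0,0],
    [0.006,0.001,0,0,0,0,0],
    [0.006,0.001,0,0,0,0,0],
    [0.006,0.001,0,0,0,0,0]
  ]
}}

```text
t: 6.4
tool_pos: [0.4911, -0.0331, 0.0399]
eef_rot: [-2.498, -1.904, 0.01]
contact_force: [-1.9, -7.9, -0.8]
opening: 0.0856
```

```bash
python3 h.py; python3 - <<'E'
from station import bot
import cv2
for n in ("top","scene"):
    im=bot.snapshot(n)[:,:,::-1]
    cv2.imwrite(f"pics/{n}7.png",im[60:260,50:300].repeat(3,0).repeat(3,1) if n=="scene" else im[170:310,200:400].repeat(4,0).repeat(4,1))
E
```

```text
t 6.40 chute mm x -11.4 y 44.2 z 39.9 | tooly in chute deg -90.36 tilt 0.38 | F chute -8.1 -0.2 -0.8 | open 0.0856
[ 0.04  0.88 -0.12  2.09  0.48  0.2  -0.78]
```

View pics/top7.png

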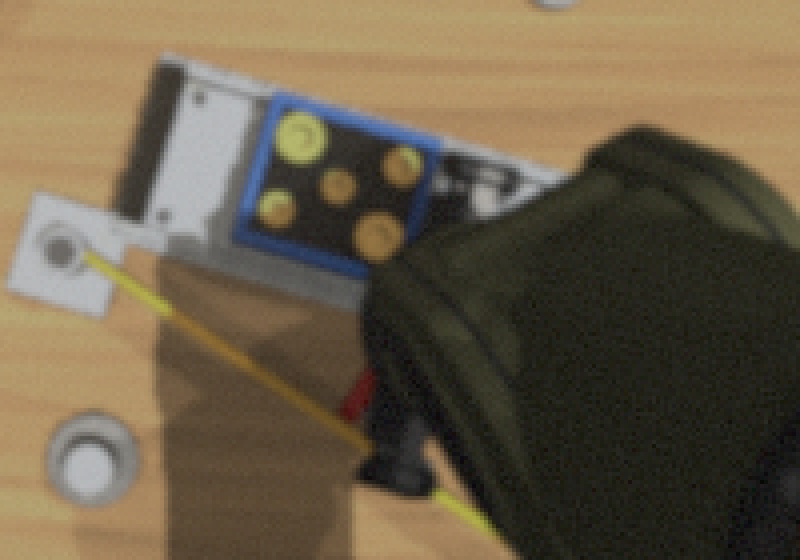

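View pics/scene7.png

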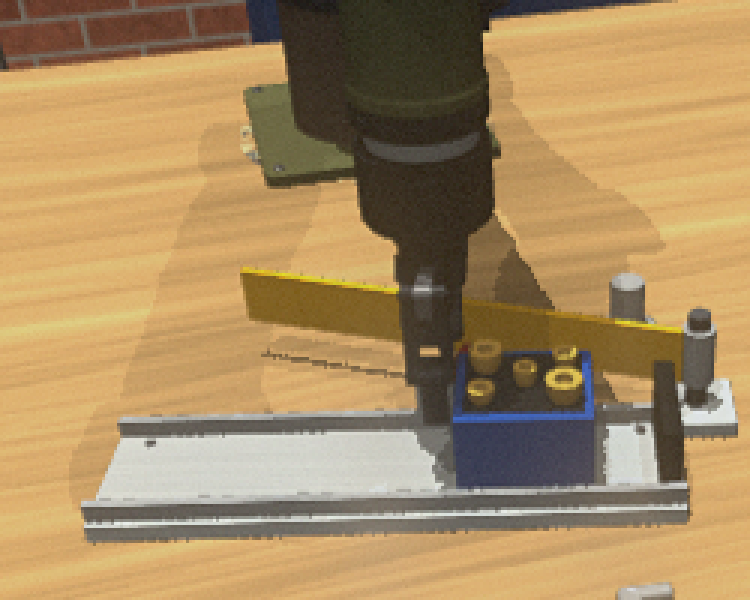

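Call:
{"method": "arm_command", "body": {
  "steps": [
    [0.005,0,-0.001,0,0,0,0],
    [0.005,0,0,0,0,0,0],
    [0.005,0,0,0,0,0,0],
    [0.005,0,0,0,0,0,0],
    [0.005,0,0,0,0,0,0]
  ]
}}

```text
t: 7.0
tool_pos: [0.499, -0.0092, 0.0411]
eef_rot: [2.497, 1.904, -0.007]
contact_force: [-0.6, -7.8, -0.4]
opening: 0.0858
```

```bash
python3 h.py; python3 - <<'E'
from station import bot
import cv2
for n in ("top","scene"):
    im=bot.snapshot(n)[:,:,::-1]
    cv2.imwrite(f"pics/{n}8.png",im[60:260,50:300].repeat(3,0).repeat(3,1) if n=="scene" else im[170:310,200:400].repeat(4,0).repeat(4,1))
E
```

```text
t 7.00 chute mm x 13.8 y 42.8 z 41.1 | tooly in chute deg -90.35 tilt 0.27 | F chute -7.7 -1.5 -0.4 | open 0.0858
[-0.    0.88 -0.12  2.07  0.46  0.22 -0.8 ]
```

View pics/top8.png

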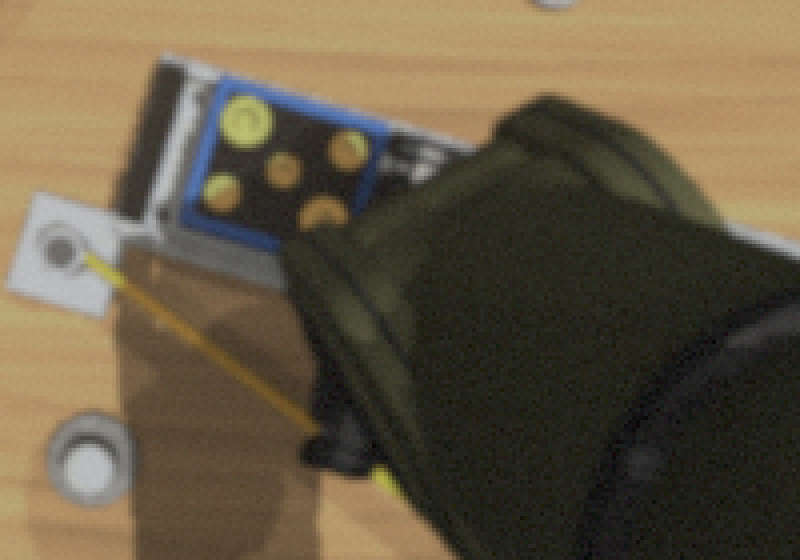

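View pics/scene8.png

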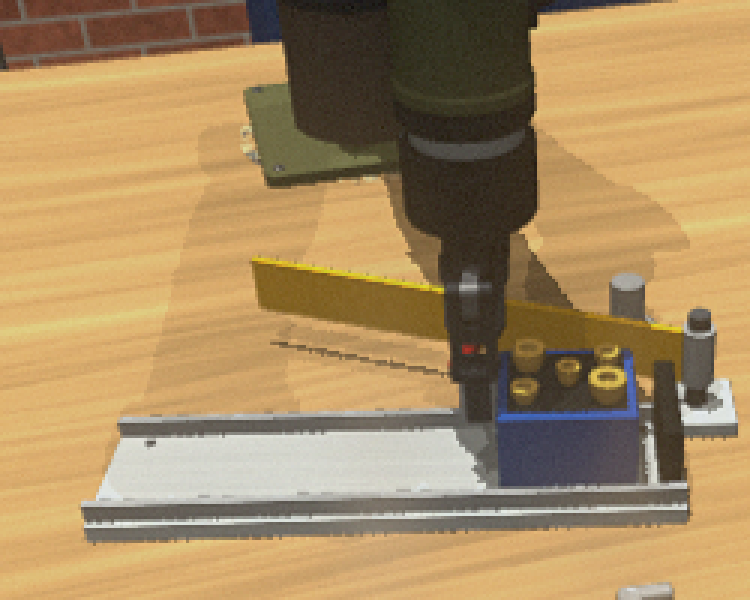

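Call:
{"method": "arm_command", "body": {
  "steps": [
    [0.004,0,0,0,0,0,0],
    [0.003,0,0,0,0,0,0],
    [0.003,0,0,0,0,0,0],
    [0.002,0,0,0,0,0,0]
  ]
}}

```text
t: 7.5
tool_pos: [0.5024, 0.0019, 0.0412]
eef_rot: [2.497, 1.903, -0.007]
contact_force: [-0.4, -8.8, -0.0]
opening: 0.0855
```

Call:
{"method": "arm_command", "body": {
  "steps": [
    [0.002,0,0,0,0,0,0]
  ]
}}

```text
t: 7.6
tool_pos: [0.5029, 0.0036, 0.0412]
eef_rot: [2.497, 1.903, -0.007]
contact_force: [-0.0, -9.4, -0.1]
opening: 0.0854
```

```bash
python3 h.py
```

```text
t 7.60 chute mm x 27.2 y 42.4 z 41.2 | tooly in chute deg -90.36 tilt 0.29 | F chute -9.1 -2.4 -0.1 | open 0.0854
[-0.03  0.88 -0.12  2.06  0.45  0.23 -0.82]
```

Call:
{"method": "arm_command", "body": {
  "steps": [
    [0.002,0,0,0,0,0,0]
  ]
}}

```text
t: 7.7
tool_pos: [0.5033, 0.0053, 0.0412]
eef_rot: [2.497, 1.903, -0.008]
contact_force: [-1.4, -12.5, 1.3]
opening: 0.0851
```

Call:
{"method": "arm_command", "body": {
  "steps": [
    [0.002,0,0,0,0,0,0]
  ]
}}

```text
t: 7.8
tool_pos: [0.5033, 0.0054, 0.0412]
eef_rot: [2.498, 1.899, -0.012]
contact_force: [0.2, -15.5, 2.4]
opening: 0.0853
```

```bash
python3 h.py
```

```text
t 7.80 chute mm x 29.0 y 42.5 z 41.2 | tooly in chute deg -90.51 tilt 0.48 | F chute -14.9 -4.2 2.4 | open 0.0853
[-0.03  0.88 -0.12  2.06  0.45  0.23 -0.82]
```

Call:
{"method": "arm_command", "body": {
  "steps": [
    [0.002,0,0,0,0,0,0],
    [0,0,0,0,0,0,0]
  ]
}}

```text
t: 8.0
tool_pos: [0.5033, 0.0054, 0.0412]
eef_rot: [2.5, 1.895, -0.016]
contact_force: [-1.2, -15.5, 2.1]
opening: 0.0854
```

```bash
python3 h.py; python3 - <<'E'
from station import bot
import cv2
for n in ("top","scene"):
    im=bot.snapshot(n)[:,:,::-1]
    cv2.imwrite(f"pics/{n}9.png",im[60:260,50:300].repeat(3,0).repeat(3,1) if n=="scene" else im[170:310,200:400].repeat(4,0).repeat(4,1))
E
```

```text
t 8.00 chute mm x 29.1 y 42.5 z 41.2 | tooly in chute deg -90.65 tilt 0.63 | F chute -15.3 -2.8 2.1 | open 0.0854
[-0.04  0.88 -0.12  2.06  0.45  0.23 -0.82]
```

View pics/top9.png

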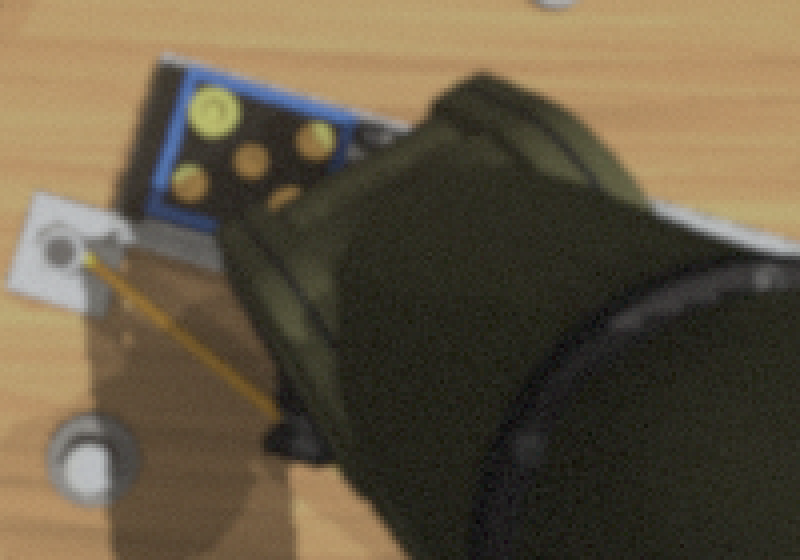

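View pics/scene9.png

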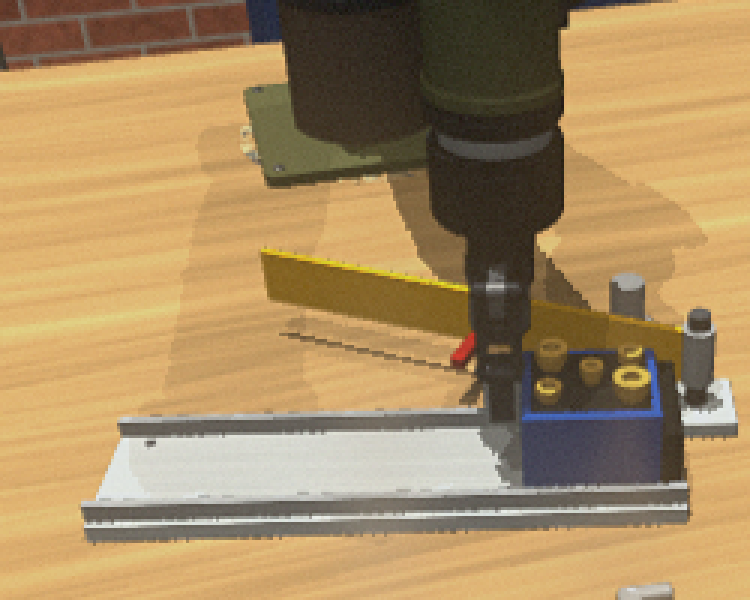

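Call:
{"method": "arm_command", "body": {
  "steps": [
    [-0.004,0,0,0,0,0,0],
    [-0.005,0,0,0,0,0,0],
    [-0.005,0,0,0,0,0,0],
    [0,0,0,0,0,0,0]
  ]
}}

```text
t: 8.5
tool_pos: [0.5041, -0.0001, 0.0416]
eef_rot: [2.495, 1.907, 0.008]
contact_force: [4.4, -0.8, -1.4]
opening: 0.0855
```

```bash
python3 h.py
```

```text
t 8.50 chute mm x 23.9 y 40.3 z 41.6 | tooly in chute deg -90.22 tilt 0.29 | F chute 0.3 -4.5 -1.4 | open 0.0855
[-0.01  0.88 -0.13  2.06  0.46  0.22 -0.81]
```

Call:
{"method": "arm_command", "body": {
  "steps": [
    [-0.005,0,0,0,0,0,0],
    [0,0.01,0,0,0,0,0],
    [0,0.01,0,0,0,0,0],
    [0,0.01,0,0,0,0,0],
    [0,0.008,0,0,0,0,0]
  ]
}}

```text
t: 9.0
tool_pos: [0.5381, -0.0165, 0.0412]
eef_rot: [2.497, 1.906, -0.0]
contact_force: [2.4, -2.7, 0.5]
opening: 0.085
```

Call:
{"method": "arm_command", "body": {
  "steps": [
    [0,0.006,0,0,0,0,0],
    [0,0.006,0,0,0,0,0],
    [0,0,0,0,0,0,0],
    [0,0,0,0,0,0,0]
  ]
}}

```text
t: 9.4
tool_pos: [0.5479, -0.0182, 0.0411]
eef_rot: [-2.495, -1.907, 0.001]
contact_force: [-0.2, 0.4, -0.1]
opening: 0.0857
```

```bash
python3 h.py; python3 - <<'E'
from station import bot
import cv2
for n in ("scene",):
    im=bot.snapshot(n)[:,:,::-1]
    cv2.imwrite(f"pics/{n}10.png",im[60:260,50:300].repeat(3,0).repeat(3,1) if n=="scene" else im[170:310,200:400].repeat(4,0).repeat(4,1))
E
```

```text
t 9.40 chute mm x 17.8 y -6.8 z 41.1 | tooly in chute deg -90.19 tilt 0.09 | F chute 0.4 0.3 -0.1 | open 0.0857
[ 0.06  0.91 -0.19  1.93  0.45  0.35 -0.75]
```

View pics/scene10.png

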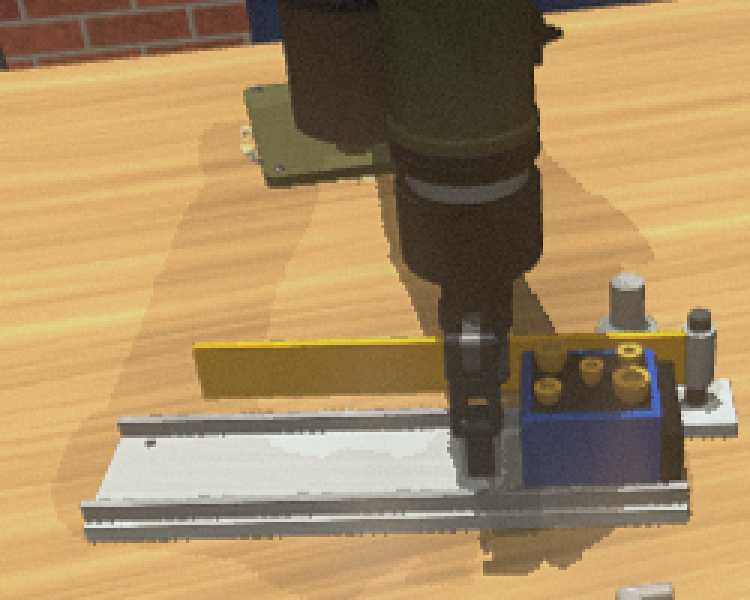

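Gate shut; the fingers carry no load. Now lift straight up, and back off.

Call:
{"method": "arm_command", "body": {
  "steps": [
    [0,0.002,-0.01,0,0,0,0],
    [0,0,-0.02,0,0,0,0],
    [0,0,-0.03,0,0,0,0],
    [0,0,-0.04,0,0,0,0],
    [0,0,-0.04,0,0,0,0]
  ]
}}

```text
t: 9.95
tool_pos: [0.5499, -0.0193, 0.1831]
eef_rot: [-2.495, -1.908, 0.001]
contact_force: [1.3, -1.5, -0.3]
opening: 0.0853
```

Call:
{"method": "arm_command", "body": {
  "steps": [
    [-0.03,0,-0.03,0,0,0,0],
    [-0.04,0,0,0,0,0,0],
    [-0.04,0,0,0,0,0,0],
    [-0.04,0,0,0,0,0,0],
    [-0.04,0,0,0,0,0,0]
  ]
}}

```text
t: 10.45
tool_pos: [0.4998, -0.204, 0.2122]
eef_rot: [2.495, 1.908, -0.0]
contact_force: [-0.1, -0.9, -0.5]
opening: 0.0856
```

Call:
{"method": "arm_command", "body": {
  "steps": [
    [-0.04,0,0,0,0,0,0],
    [-0.03,0,0,0,0,0,0],
    [0,0,0,0,0,0,0],
    [0,0,0,0,0,0,0],
    [0,0,0,0,0,0,0]
  ]
}}

```text
t: 10.95
tool_pos: [0.4828, -0.2686, 0.2118]
eef_rot: [-2.494, -1.91, -0.002]
contact_force: [0.2, -0.3, 0.1]
opening: 0.0855
```

```bash
python3 h.py; python3 - <<'E'
from station import bot
import cv2
for n in ("top","scene"):
    im=bot.snapshot(n)[:,:,::-1]; cv2.imwrite(f"pics/{n}11_full.png",im)
    cv2.imwrite(f"pics/{n}11.png",im[100:300,50:300].repeat(3,0).repeat(3,1) if n=="scene" else im[140:310,150:350].repeat(3,0).repeat(3,1))
E
```

```text
t 10.95 chute mm x -240.9 y -8.7 z 211.8 | tooly in chute deg -90.09 tilt 0.07 | F chute -0.2 -0.3 0.1 | open 0.0855
[ 0.67  0.65 -0.4   1.81  0.35  0.75 -0.19]
```

View pics/top11.png

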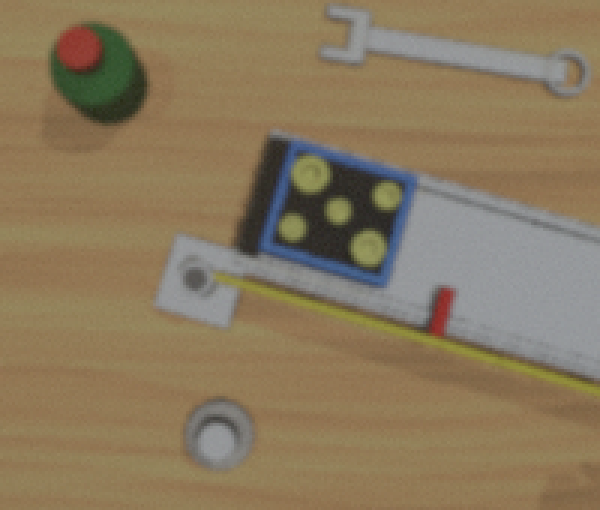

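View pics/scene11.png

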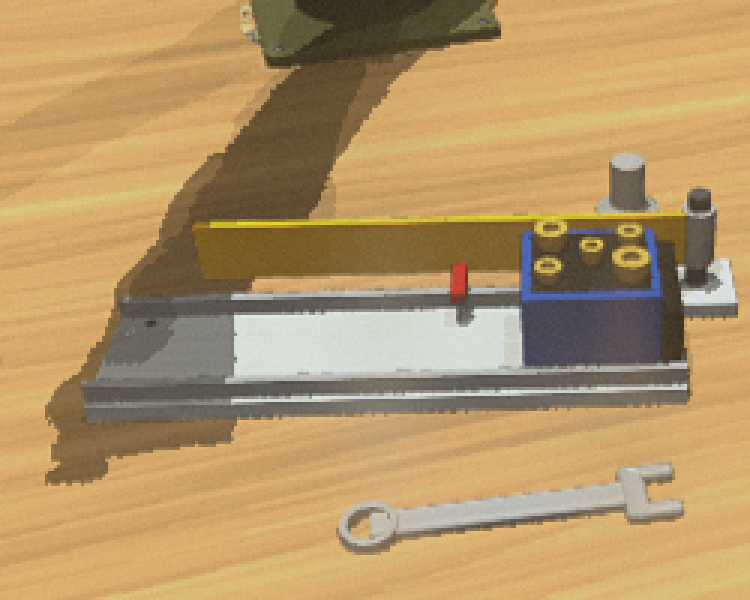

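```bash
python3 - <<'E'
from h import *
import cv2
P=[(40,-35,72),(-40,-35,72),(-40,35,72),(40,35,72)]
t=np.array([(290,141),(416,177),(388,285),(262,251)])/3+[150,140]
s=np.array([(658,295),(523,297),(523,234),(653,230)])/3+[50,100]
f=lambda v:np.ravel([proj("top",w(T,np.array(P)+[v[0],v[1],0]))-t,proj("scene",w(T,np.array(P)+[v[0],v[1],0]))-s])
r=least_squares(f,[70,0],loss="soft_l1");print(r.x,r.fun.round(1))
a=cv2.imread("pics/top0.png");b=bot.snapshot("top")[:,:,::-1]
d=np.abs(a.astype(int)-b).max(2)
for n,(x0,y0,x1,y1) in dict(bottle=(160,140,205,185),wrench=(250,135,355,178),arbor=(207,268,240,300)).items(): print(n,np.percentile(d[y0:y1,x0:x1],99),d[y0:y1,x0:x1].mean())
E
```

```text
[78.67198471 -2.91652265] [ 0.6 -1.3  1.4 -0.8  0.1  0.8 -1.2 -0.5  2.1 -0.9 -0.7 -0.1 -0.6 -2.2
  0.4 -2.2]
bottle 10.0 4.407407407407407
wrench 9.0 4.443189368770764
arbor 10.0 4.421401515151516
```

Rack at x ≈ 79 mm (needs more than 73), gate shut, bystanders unmoved (differences are noise level). Handing in.

```bash
python3 -c "
from station import bot
print(bot.close_job())"
```

```text
the job is handed in; nothing more can be done
None
```

The rack is home against the end stop and the gate has sprung shut behind it. I handed the job in at about 11 s of the 42 s allowed. No verdict is reported, so this rests on my own checks.

**What I did:** With the gripper fully open, I put one finger on the inner face of the yellow arm and swung the gate to about 0.2 rad. The other finger pushed the rack's rear face along the chute, past the gate. I stopped when the push force rose from about 8 to 15 N and the tool stopped moving, at the place where the rack should be home. I then backed off the rack, eased the gate shut, lifted clear and withdrew.

**Last checks:**
- **Rack:** both cameras together put it at chute x ≈ 79 mm (more than 73 needed, 80 is fully home), and it looked flat. The same fit put it 2.9 mm to one side, slightly more than the 2 mm of play. I take that as measurement error of 2 to 3 mm.
- **Gate:** the pictures show it lying along the chute in its shut position, with the blade behind the rack.
- **Bystanders:** around the oil bottle, wrench and arbor, the top view differs from the first picture only by image noise.
- **Tool:** it read about zero force and stood well clear of everything.

**Not measured directly:** the gate angle and the force between gate and rack. In the pictures the blade was outside the rack's path throughout the push.

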